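Prepare the wire feeder: spacer on the shaft, hold the sprung cover at the pointer

TASK

Get the welding wire feeder ready for a new spool: slip the tall spacer sleeve over the feeder's upright spool shaft, right down onto the base plate, and let go of it. Then lift the sprung cover of the feed box until it lies in line with the pointer arm set on the quadrant beside it, and keep holding it there: the program finishes with the gripper still holding the cover up, for a colleague to look at the rolls. Do not shift the pointer, and leave the other things on the table alone.

Things in the scene. Friction and masses are not known exactly. Their poses are not given: they have to be found in the camera images.
- feeder: Wire feed unit fixed to the table. Steel base plate spans its x -95..95, y -195..155 mm, 10 mm thick; grey feed box on it x -80..80, y -30..134 mm, 108 mm high above the table. Upright spool shaft on its -y side. On the box's +x side (x 83..86 mm) an aluminium quadrant, an arc of radius 142 mm about the hinge. Origin at table height. Its place varies by some 10 cm, its yaw by 0.35 rad either way.
- shaft_foot (a point): Foot of the plain upright steel shaft, on its axis, at the top face of the base plate (10 mm above the table), 105 mm from the box. Axes as the feeder's. The shaft is 26 mm in diameter and 75 mm tall above this point, its top 5 mm tapering to 18 mm.
- sleeve: The spacer sleeve: loose plain steel tube, 44 mm outside, 30 mm bore, 50 mm tall, standing upright on the table at the start; about 0.2 kg. Origin at the centre of its lower end, z along its axis. (The other ring on the table is only 16 mm tall.)
- sleeve_mid (a point): Centre of the sleeve, 25 mm above its lower end, on its axis.
- cover: Sprung cover of the box, 160 (x) by 168 (y) by 4 mm, 0.45 kg. Origin mid-hinge, on its axis, at feeder (0, -30, 112) mm; x along the hinge, y from hinge to free edge, z outward. Shut, its axes are the feeder's; it opens about +x, free edge rising, to 1.2 rad. Spring and weight push it shut: at the handle, along its arc, 7 N shut, 11 N at 0.75. A tongue at its free edge passes the quadrant.
- cover_handle (a point): Centre of the round steel bar handle on the cover, at cover (0, 138, 42) mm. Bar 12 mm thick, 100 mm long along x, a post at each end, axis 40 mm above the cover's upper face. It can be pinched from above, fingers closing along feeder y, and can turn between the pads as the cover swings.
- pointer (a joint): Angle (rad) of the pointer arm, which turns stiffly on the same hinge axis: 0 is level (as the shut cover), growing upwards as the cover opens. Set somewhere between 0.35 and 0.75. This is the angle to which the cover is to be opened.
- pointer_tip (a point): Outer end of the pointer: a dark straight steel arm 160 mm long and 6 mm wide, running from the hinge axis along its own y, on the outer (+x) face of the quadrant at feeder x = 89.5 mm, with a black clamp knob 142 mm from the hinge. Axes are the arm's (at pointer 0, the feeder's).
- low_ring: Bystander: loose low steel ring, 60 mm outside, 40 mm bore, 16 mm tall, lying flat. Origin at the centre of its underside. It and the sleeve stand on the robot's right, in either of two places.
- wrench: Bystander: loose steel wrench lying on the table to the left, along its x. Origin under its middle.
- offcut: Bystander: loose offcut of angle iron, 35 by 160 mm, 35 mm tall, lying at the far side. Origin at the centre of its underside.
There are look-alikes about, which are no part of the job. Of the things like the sleeve, leave any that is green, orange or purple; of the rest the larger one is meant.

How it is judged:
By the outcome, as a careful person would: the job done as asked, in the order asked, and still so for the second after the job is handed in, while the arm keeps its last pose, push and grip.
It also fails if it takes over 64 s, if anything falls off the work surface, if the arm or the gripper's body presses on something with over 40 N, if the wrist force passes 120 N, or if a joint passes its speed limit or range.

ROBOT

A 6-joint arm with a two-finger parallel gripper is mounted at the origin on the work surface. World frame = base frame: x ahead of the robot, y to its left, z up, the work surface at z = 0. Lengths are in mm, angles in rad, forces in N, time in s.
With the tool pointing down it reaches from about 400 to 925 mm from the base axis. Payload 12.5 kg.
Tool frame: the origin (TCP) lies midway between the tips of the shut fingers; the grasp point (between the pads) lies 19 mm behind it; z points along the fingers, y is the line along which they close (so a half turn about z gives the same grasp; the last joint's range is limited). The gripper opens to 95 mm and grips with 3 to 60 N. Pads are 20 mm wide; open, the fingers measure 119 mm over their backs; the gripper's body (75 mm by 180 mm) begins 59 mm behind the grasp point.
Start: joints at [-1.291, 0.491, 1.559, -0, 1.092, -0.106], TCP at [235.213, -579.074, 175.661] pointing down, gripper open.
Joint ranges: [-3.1, 3.1], [-0.84, 2.19], [0.05, 2.79], [-1.13, 4.28], [0.06, 2.93], [-2.69, 2.69]. Speed limits (rad/s): [2.22, 2.22, 2.79, 3.14, 3.14, 3.14].

INTERFACE

Orientations are given as [roll, pitch, yaw] about the fixed x, y, z axes, in that order (R = Rz(yaw) Ry(pitch) Rx(roll)).
In Python, from cell import * gives the robot as it stands. The module is installed in compiled form; this text tells all that it offers.
- The arm moves only by the tool arm_command, never from a script. Its arguments are lists of equal length, an entry for each row: "delta_pos": the shift along the world's x, y, z in units of 250 mm (1.0 is 250 mm), a list of three; "delta_rot": the turn, a rotation vector about the world's x, y, z in units of 90 degrees (1.0 is 90 degrees), a list of three; "claw": the closure, from 0 (fully open) to 1 (shut). In form: {"delta_pos": [[tx, ty, tz], ...], "delta_rot": [[wx, wy, wz], ...], "claw": [claw, ...]}. A call has exactly 5 rows; each row is the pose to reach, as a shift and turn from the pose commanded when the call began; what a row does not reach only later rows make up. A row lasts 1/12 s, in which the tool goes at most 41.7 mm and 7.16 degrees, less where a joint would pass 70% of its speed; a pose out of reach is approached as far as the arm can. A call with a number of a shift or a turn outside -1 to 1 is refused whole. A call with a gripper value outside its range is refused whole. The fingers move at their own pace and stop on an object; the grip force is fixed at half the most. Time passes only in rows, so rows that repeat a pose let the fingers close, or fill a call up. It gives the time, the measured TCP pose, the force, the opening and the grip force at its end, in the units of the state.
- state(): the state, without advancing time (a new reading comes with each control period).
- read_camera(name): name is "side" or "top"; returns the picture (420x560x3 uint8, red, green, blue); there is no depth.
- calibration(name): a dict with "camera_matrix" (3x3 intrinsics, pixels), "k1" (the pictures are not rectified: a ray, as slopes to the right and down, at radius r is drawn at 1 + k1 r^2 times it, then the intrinsics apply), "T" (4x4, takes a point from camera to world coordinates). Camera axes: x right, y down, z forward; pixel columns grow to the right and rows downward; lengths in mm; the calibration is good to about 2 mm. A picture is of the moment at which its call begins. calibration takes no time and is no camera call.
- job_done(): hands the job in; it is judged then, once.
The state is a dict: "t": time; "joints": joint angles; "qvel": joint speeds; "tau": joint torques, N m; "eef_pos": TCP position; "tcp_rot": TCP orientation; "ft_force": force on the tool from outside, world axes, zero at the start; "moment": the same for the moment, N m; "opening": opening from 0.0 (shut) to 1.0 (fully open); "grip_force": force on a finger pad.
Only numpy, scipy, OpenCV 4.12 (cv2) and the standard library are available. Lean on these libraries where they do the work, as an engineer would, in place of code of your own. Each camera call takes 0.05 s, during which the arm holds its last target. There are 200 camera calls.

## Working session

There is one attempt and no reset: what is moved stays moved. The work goes in short steps, Python scripts to look and compute and a tool call to move; the robot and the scene stay as the last step left them, time stands still between calls to the robot, and variables do not carry over. Pictures are saved under pics/ and viewed, at most 10 in all, crops included, and the job is handed in when it is done.

Besides the shell and the picture viewer there is one more tool, called after "Call:" as a command line: name --argument value ..., lists and objects as JSON in quotes. arm_command: Moves the arm, as the interface text tells. Shifts and turns lie within -1 to 1; 1 stands for 250 mm of shift or 90 degrees of turn. Its arguments: {"type":"object","properties":{"delta_pos":{"type":"array"},"delta_rot":{"type":"array"},"claw":{"type":"array"}},"required":["delta_pos","delta_rot","claw"]}

```bash
mkdir -p pics
cat > h.py <<'E'
from cell import *
import numpy as np, cv2
def ray(cam,u,v):
    c=calibration(cam);K=np.array(c["camera_matrix"]);T=np.array(c["T"])
    d=np.array([(u-K[0,2])/K[0,0],(v-K[1,2])/K[1,1]]);s=d.copy()
    for _ in range(30): s=d/(1+c["k1"]*(s@s))
    r=T[:3,:3]@np.array([s[0],s[1],1.]);return T[:3,3],r
def onz(cam,u,v,z):
    o,r=ray(cam,u,v);return o+r*(z-o[2])/r[2]
def proj(cam,P):
    c=calibration(cam);K=np.array(c["camera_matrix"]);T=np.array(c["T"])
    p=(np.atleast_2d(P)-T[:3,3])@T[:3,:3];s=p[:,:2]/p[:,2:]
    s=s*(1+c["k1"]*(s**2).sum(1,keepdims=True))
    return np.c_[s[:,0]*K[0,0]+K[0,2],s[:,1]*K[1,1]+K[1,2]]
E
python3 - <<'E'
from h import *
for n in("top","side"):
    im=read_camera(n);cv2.imwrite(f"pics/{n}0.png",im[:,:,::-1])
    c=calibration(n);print(n,np.round(c["camera_matrix"],1).tolist(),c["k1"],np.round(c["T"],3).tolist())
print(state())
E
```

```text
top [[510.1, 0.0, 275.5], [0.0, 510.1, 210.0], [0.0, 0.0, 1.0]] -0.1642103847545217 [[0.024, -0.997, 0.07, 499.007], [-1.0, -0.025, -0.009, 59.556], [0.011, -0.07, -0.998, 1442.452], [0.0, 0.0, 0.0, 1.0]]
side [[454.2, 0.0, 275.3], [0.0, 454.2, 208.3], [0.0, 0.0, 1.0]] -0.07879549343571639 [[0.995, -0.071, 0.066, 530.809], [-0.097, -0.72, 0.687, -737.346], [-0.001, -0.69, -0.724, 906.56], [0.0, 0.0, 0.0, 1.0]]
{'t': 0.1, 'joints': array([-1.29060604e+00,  4.91469391e-01,  1.55937450e+00, -1.74994879e-05,
        1.09166517e+00, -1.05585225e-01]), 'qvel': array([ 0.00061409, -0.00124426, -0.00319526,  0.0010408 , -0.00014036,
       -0.00023785]), 'tau': array([ 4.74479413e-03, -6.13619256e+01, -2.58605450e+01,  6.94857887e-02,
        4.70364711e-02, -2.28638476e-05]), 'eef_pos': array([ 235.13337036, -578.82953703,  175.14358666]), 'tcp_rot': array([-3.14067971e+00, -8.11441794e-05,  3.85783549e-01]), 'ft_force': array([0.12255684, 0.37005932, 0.89018909]), 'moment': array([ 0.00695844, -0.01737877, -0.00600028]), 'grip_force': 0.0, 'opening': 1.0031523700343272}
```

View pics/top0.png

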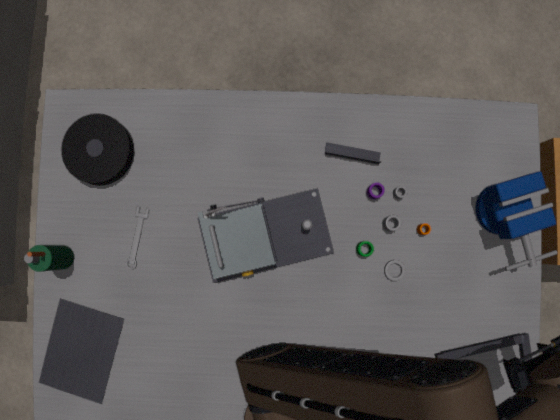

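View pics/side0.png

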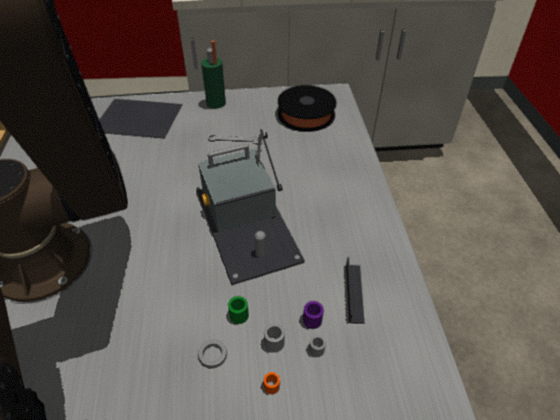

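The top view shows the feeder at about (265,235) with its shaft at (307,226). The grey sleeve is at (392,224), with a smaller grey ring at (400,193) and the low ring at (394,270). The side view shows the sleeve at (275,338), the shaft top at (260,237) and the pointer running from (280,187) to (263,133). I'll enlarge both next.

Run:
```python
import cv2,numpy as np
t=cv2.imread("pics/top0.png");s=cv2.imread("pics/side0.png")
a=cv2.resize(t[170:300,190:350],None,fx=5,fy=4.6,interpolation=cv2.INTER_CUBIC)
cv2.imwrite("pics/c1.png",cv2.resize(t[180:290,190:340],(750,550),interpolation=cv2.INTER_CUBIC))
cv2.imwrite("pics/c2.png",cv2.resize(s[120:290,190:310],(420,595),interpolation=cv2.INTER_CUBIC))
b=cv2.resize(t[175:285,350:440],(360,440),interpolation=cv2.INTER_CUBIC)
c=cv2.resize(s[290:400,225:335],(440,440),interpolation=cv2.INTER_CUBIC)
cv2.imwrite("pics/c3.png",np.hstack([b,c]))
```

```text
(no output)
```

View pics/c1.png

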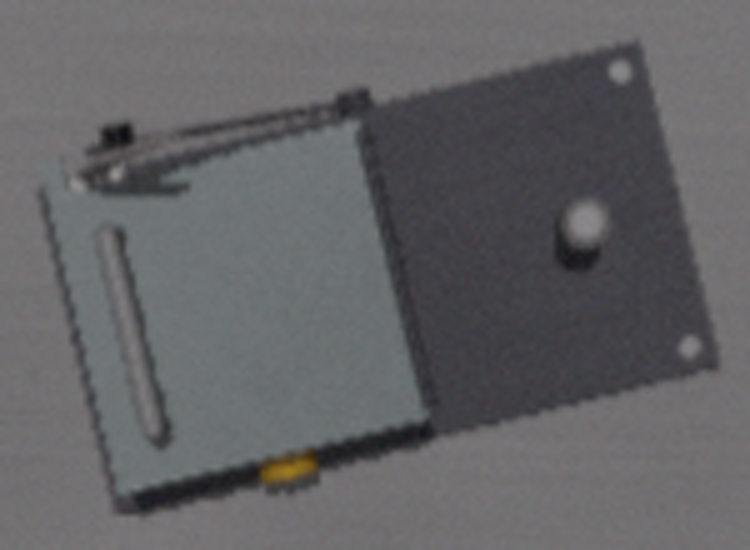

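View pics/c2.png

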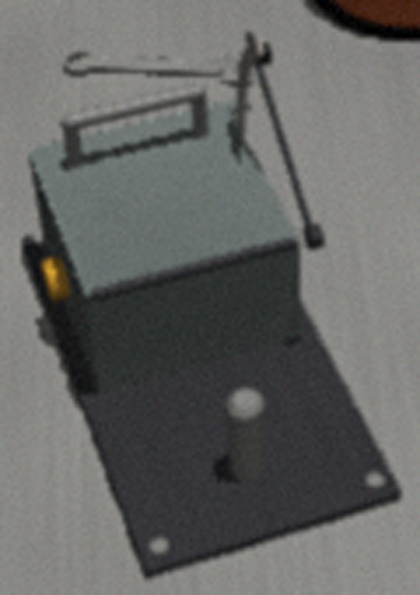

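View pics/c3.png

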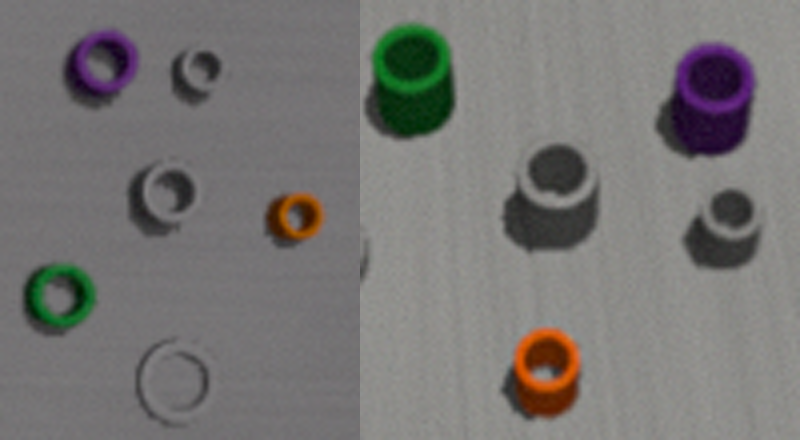

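c1 shows the plate corners at (639,42) and (717,367), the shaft top at (585,222), the handle ends at (107,232) and (157,438), and the pointer from the hinge boss (353,98) to the knob (117,133). c2 shows the shaft top at (245,402), the boss at (315,236) and the knob at (262,52). c3 shows the sleeve's top ring at (171,192) in the top view and (557,170) in the side view. I'll fit these together.

```bash
cat > fit.py <<'E'
from h import *
from scipy.optimize import least_squares
T=lambda x,y:("top",190+(x+.5)/5-.5,180+(y+.5)/5-.5)
S=lambda x,y:("side",190+(x+.5)/3.5-.5,120+(y+.5)/3.5-.5)
pts=[(T(639,42),(95,-195,10)),(T(717,367),(-95,-195,10)),(T(103,226),(50,108,154)),(T(158,440),(-50,108,154)),
(T(586,220),(0,-135,85)),(T(361,122),(80,-30,114)),(T(430,420),(-80,-30,114)),
(S(147,574),(-95,-195,5)),(S(400,493),(95,-195,5)),(S(93,295),(-80,-30,114)),(S(298,243),(80,-30,114)),
(S(66,125),(-50,108,154)),(S(202,96),(50,108,154)),(S(245,402),(0,-135,85))]
ptr=[(T(117,133),142),(T(353,99),0),(S(262,52),142),(S(315,236),0)]
def W(p,q):
    c,s=np.cos(p[2]),np.sin(p[2]);return np.array([p[0]+c*q[0]-s*q[1],p[1]+s*q[0]+c*q[1],q[2]])
def pp(p,r): return W(p,(p[4],-30+r*np.cos(p[3]),112+r*np.sin(p[3])))
def res(p):
    e=[proj(o[0],W(p,q))[0]-o[1:] for o,q in pts]+[proj(o[0],pp(p,r))[0]-o[1:] for o,r in ptr]
    return np.array(e).ravel()
if __name__=="__main__":
    r=least_squares(res,[480,100,.2,.5,95],loss="soft_l1",x_scale=[10,10,.1,.1,5]);p=r.x
    print(p);print(np.round(res(p).reshape(-1,2),1).tolist())
    for n,i in(("top",10),("top",4),("side",0)): pass
    print("shaft",W(p,(0,-135,10)),"handle",W(p,(0,108,154)))
    print("shaft rays z85",onz(*T(586,220),85),onz(*S(245,402),85))
    print("handle mid rays",onz(*T(131,333),154),onz(*S(134,110),154))
    a=("top",350+171.5/4-.5,175+192.5/4-.5);b=("side",225+197.5/4-.5,290+171.5/4-.5)
    print("sleeve",onz(*a,50),onz(*b,50), "other rings z16/30",)
    for n,x,y,z in(("green",60,297,50),("purple",104,63,50),("small",200,70,35),("orange",298,217,35),("low",174,381,16)):
        print(n,onz("top",350+x/4,175+y/4,z)[:2].round())
E
python3 fit.py
```

```text
[5.23795729e+02 9.30656553e+01 2.64755593e-01 6.21209706e-01
 9.33407402e+01]
[[-0.2, -0.7], [0.6, -0.3], [0.5, 1.5], [-1.3, -2.8], [-0.1, 0.2], [-0.6, -0.8], [0.2, -0.7], [-1.1, 0.9], [0.4, 1.3], [-2.7, 0.3], [0.2, -1.0], [0.6, -0.6], [-1.5, -1.0], [-0.6, -0.6], [0.7, 0.2], [-0.2, -1.1], [-0.6, 0.5], [0.2, 0.3]]
shaft [559.1216359  -37.23047015  10.        ] handle [495.53500338 197.30255559 154.        ]
shaft rays z85 [559.75397237 -37.42778103  85.        ] [560.35261285 -39.35184446  85.        ]
handle mid rays [493.90130274 195.9868214  154.        ] [496.22967788 194.32440262 154.        ]
sleeve [ 569.51217476 -277.15081535   50.        ] [ 571.40587419 -278.51327843   50.        ] other rings z16/30
green [ 495. -202.]
purple [ 657. -230.]
small [ 655. -302.]
orange [ 554. -373.]
low [ 437. -290.]
```

Call:
arm_command --delta_pos '[[0.112,0.1,0],[0.224,0.2,0],[0.336,0.3,0],[0.448,0.4,0],[0.56,0.5,0]]' --delta_rot '[[0,0,-0.016],[0,0,-0.032],[0,0,-0.048],[0,0,-0.064],[0,0,-0.079]]' --claw '[0,0,0,0,0]'

```text
t: 0.52
eef_pos: [376.1, -452.7, 175.4]
tcp_rot: [-3.141, 0.0, 0.26]
ft_force: [1.1, -0.5, 0.5]
opening: 1.001
grip_force: 0.0
```

Call:
arm_command --delta_pos '[[0.112,0.1,0],[0.224,0.2,0],[0.336,0.3,0],[0.448,0.4,0],[0.56,0.5,0]]' --delta_rot '[[0,0,0],[0,0,0],[0,0,0],[0,0,0],[0,0,0]]' --claw '[0,0,0,0,0]'

```text
t: 0.93
eef_pos: [516.3, -327.5, 175.5]
tcp_rot: [-3.141, 0.0, 0.262]
ft_force: [0.1, -0.5, -0.2]
opening: 1.0
grip_force: 0.0
```

Call:
arm_command --delta_pos '[[0.1,0.1,0],[0.18,0.17,0],[0.22,0.205,0],[0.22,0.205,-0.1],[0.22,0.205,-0.2]]' --delta_rot '[[0,0,0],[0,0,0],[0,0,0],[0,0,0],[0,0,0]]' --claw '[0,0,0,0,0]'

```text
t: 1.35
eef_pos: [571.2, -277.5, 125.9]
tcp_rot: [3.14, -0.002, 0.263]
ft_force: [-0.3, -0.5, 0.5]
opening: 0.999
grip_force: 0.0
```

Call:
arm_command --delta_pos '[[0,0,-0.12],[0,0,-0.24],[0,0,-0.34],[0,0,-0.418],[0,0,-0.418]]' --delta_rot '[[0,0,0],[0,0,0],[0,0,0],[0,0,0],[0,0,0]]' --claw '[0,0,0,0,0]'

```text
t: 1.77
eef_pos: [567.9, -277.2, 17.1]
tcp_rot: [-3.137, 0.005, 0.261]
ft_force: [0.2, -0.1, -0.2]
opening: 1.0
grip_force: 0.0
```

Call:
arm_command --delta_pos '[[0,0,0],[0,0,0],[0,0,0],[0,0,0],[0,0,0]]' --delta_rot '[[0,0,0],[0,0,0],[0,0,0],[0,0,0],[0,0,0]]' --claw '[0.3,0.5,0.7,0.8,0.8]'

```text
t: 2.18
eef_pos: [570.6, -278.1, 22.3]
tcp_rot: [3.14, -0.001, 0.262]
ft_force: [0.2, 0.3, 0.2]
opening: 0.704
grip_force: 0.0
```

Call:
arm_command --delta_pos '[[0,0,0],[0,0,0],[0,0,0],[0,0,0],[0,0,0]]' --delta_rot '[[0,0,0],[0,0,0],[0,0,0],[0,0,0],[0,0,0]]' --claw '[0.8,0.8,0.8,0.8,0.8]'

```text
t: 2.6
eef_pos: [570.2, -277.8, 21.2]
tcp_rot: [3.142, 0.0, 0.262]
ft_force: [0.4, -0.7, 0.2]
opening: 0.354
grip_force: 0.0
```

Call:
arm_command --delta_pos '[[0,0,0],[0,0,0],[0,0,0],[0,0,0],[0,0,0]]' --delta_rot '[[0,0,0],[0,0,0],[0,0,0],[0,0,0],[0,0,0]]' --claw '[1,1,1,1,1]'

```text
t: 3.02
eef_pos: [570.2, -277.8, 21.2]
tcp_rot: [3.141, -0.0, 0.262]
ft_force: [-0.7, 0.5, -0.7]
opening: 0.025
grip_force: 0.0
```

Call:
arm_command --delta_pos '[[0,0,0.05],[0,0,0.13],[0,0,0.24],[0,0,0.35],[0,0,0.42]]' --delta_rot '[[0,0,0],[0,0,0],[0,0,0],[0,0,0],[0,0,0]]' --claw '[1,1,1,1,1]'

```text
t: 3.43
eef_pos: [570.8, -278.2, 129.9]
tcp_rot: [3.139, -0.002, 0.262]
ft_force: [-0.2, 0.2, 0.5]
opening: 0.005
grip_force: 0.0
```

The gripper shut on nothing, so I need to look.

Run:
```python
from h import *
t=read_camera("top");s=read_camera("side")
b=cv2.resize(t[155:295,290:450],(400,350),interpolation=cv2.INTER_CUBIC)
c=cv2.resize(s[200:400,170:370],(400,400),interpolation=cv2.INTER_CUBIC)
b=cv2.copyMakeBorder(b,0,50,0,0,cv2.BORDER_CONSTANT)
cv2.imwrite("pics/d1.png",np.hstack([b,c])[:,:,::-1])
st=state();print(st["joints"],st["eef_pos"],st["opening"])
```

```text
[-5.57365231e-01  5.48848946e-01  1.58579204e+00 -3.43116450e-05
  1.00076052e+00  7.51743071e-01] [ 571.54649182 -278.59445066  130.37095019] 0.0029514575287482823
```

View pics/d1.png

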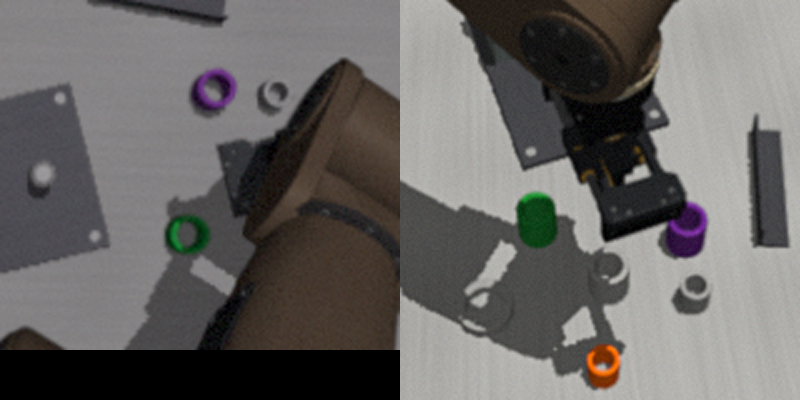

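The sleeve is still at about (274,337) in the side view, unmoved. The hand is seen at about (290,300). I'll check where the TCP and sleeve project.

Run:
```python
from h import *
st=state();p=st["eef_pos"];print(p,st["tcp_rot"])
for n in("top","side"):
    print(n,proj(n,[p,p+[0,0,78],p+[0,0,150],[570,-278,50],[0,0,0]]).round(1).tolist())
im=read_camera("side");im2=cv2.resize(im[250:360,220:340],(720,600*660//660),interpolation=cv2.INTER_CUBIC)
im2=cv2.convertScaleAbs(im2,alpha=2.2,beta=10)
cv2.imwrite("pics/d2.png",im2[:,:,::-1])
```

```text
[ 571.54649182 -278.59445066  130.37095019] [ 3.13705019 -0.00420682  0.26171601]
top [[400.2, 220.5], [408.2, 218.9], [416.5, 217.3], [392.7, 222.5], [286.7, 421.2]]
side [[273.8, 312.3], [273.7, 290.0], [273.5, 266.4], [273.2, 332.2], [39.8, 260.2]]
```

View pics/d2.png

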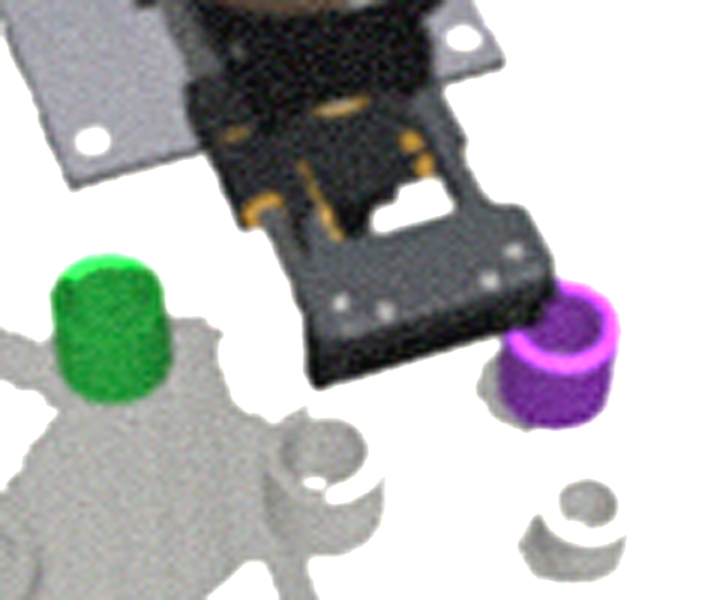

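The body outline matches the reported TCP, and the fingers are hidden behind it. I'll turn the hand 90° so the side camera sees the fingers.

Call:
arm_command --delta_pos '[[0,0,0],[0,0,0],[0,0,0],[0,0,0],[0,0,0]]' --delta_rot '[[0,0,0.07],[0,0,0.14],[0,0,0.21],[0,0,0.28],[0,0,0.35]]' --claw '[0,0,0,0,0]'

```text
t: 4.0
eef_pos: [569.6, -277.5, 125.0]
tcp_rot: [-3.14, 0.0, 0.817]
ft_force: [0.8, 0.0, -0.7]
opening: 0.301
grip_force: 0.0
```

Call:
arm_command --delta_pos '[[0,0,0],[0,0,0],[0,0,0],[0,0,0],[0,0,0]]' --delta_rot '[[0,0,0.07],[0,0,0.14],[0,0,0.21],[0,0,0.28],[0,0,0.35]]' --claw '[0,0,0,0,0]'

```text
t: 4.42
eef_pos: [569.6, -277.5, 124.9]
tcp_rot: [-3.14, -0.001, 1.367]
ft_force: [0.9, -0.6, 0.1]
opening: 0.65
grip_force: 0.0
```

Call:
arm_command --delta_pos '[[0,0,0],[0,0,0],[0,0,0],[0,0,0],[0,0,0]]' --delta_rot '[[0,0,0.07],[0,0,0.14],[0,0,0.21],[0,0,0.28],[0,0,0.3]]' --claw '[0,0,0,0,0]'

```text
t: 4.83
eef_pos: [569.6, -277.5, 125.0]
tcp_rot: [-3.14, -0.002, 1.839]
ft_force: [-0.2, 0.4, -0.2]
opening: 0.979
grip_force: 0.0
```

Run:
```python
from h import *
st=state();p=st["eef_pos"];print(p,st["tcp_rot"],st["opening"],proj("side",[p]))
im=read_camera("side");im2=cv2.resize(im[240:350,200:350],(750,550),interpolation=cv2.INTER_CUBIC)
im2=cv2.convertScaleAbs(im2,alpha=1.8,beta=10)
cv2.imwrite("pics/d3.png",im2[:,:,::-1])
```

```text
[ 569.62398177 -277.49108799  124.95268759] [-3.14022884e+00 -1.55777154e-03  1.83892030e+00] 0.9786265924012196 [[272.78509968 313.36178015]]
```

View pics/d3.png

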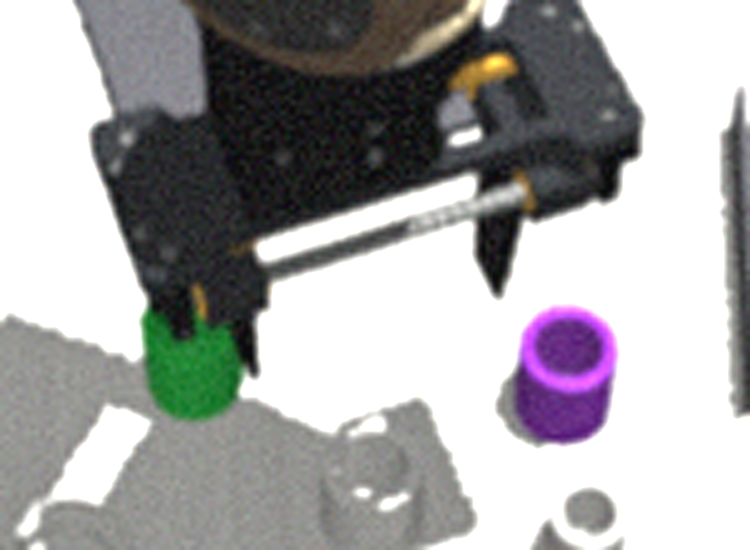

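The fingers show at tips (252,375) and (498,295), straddling the sleeve at (372,455) and a little above where the TCP projects. I'll descend in this orientation and look with the gripper low.

Call:
arm_command --delta_pos '[[0,0,-0.08],[0,0,-0.16],[0,0,-0.24],[0,0,-0.32],[0,0,-0.36]]' --delta_rot '[[0,0,0],[0,0,0],[0,0,0],[0,0,0],[0,0,0]]' --claw '[0,0,0,0,0]'

```text
t: 5.3
eef_pos: [568.9, -277.0, 33.1]
tcp_rot: [-3.139, -0.003, 1.831]
ft_force: [0.6, 0.6, -0.1]
opening: 1.003
grip_force: 0.0
```

Call:
arm_command --delta_pos '[[0,0,-0.03],[0,0,-0.06],[0,0,-0.06],[0,0,-0.06],[0,0,-0.06]]' --delta_rot '[[0,0,0],[0,0,0],[0,0,0],[0,0,0],[0,0,0]]' --claw '[0,0,0,0,0]'

```text
t: 5.72
eef_pos: [570.6, -278.1, 22.0]
tcp_rot: [3.141, 0.001, 1.832]
ft_force: [-0.2, 0.2, -0.3]
opening: 1.002
grip_force: 0.0
```

Run:
```python
from h import *
st=state();p=st["eef_pos"];print(p,st["tcp_rot"],st["opening"],proj("side",[p]))
im=read_camera("side");im2=cv2.resize(im[260:370,200:350],(750,550),interpolation=cv2.INTER_CUBIC)
im2=cv2.convertScaleAbs(im2,alpha=1.8,beta=10)
cv2.imwrite("pics/d4.png",im2[:,:,::-1])
```

```text
[ 570.58964592 -278.06501612   21.97111279] [3.14068619e+00 8.71311128e-04 1.83234183e+00] 1.001700744022354 [[273.51838597 338.6209561 ]]
```

View pics/d4.png

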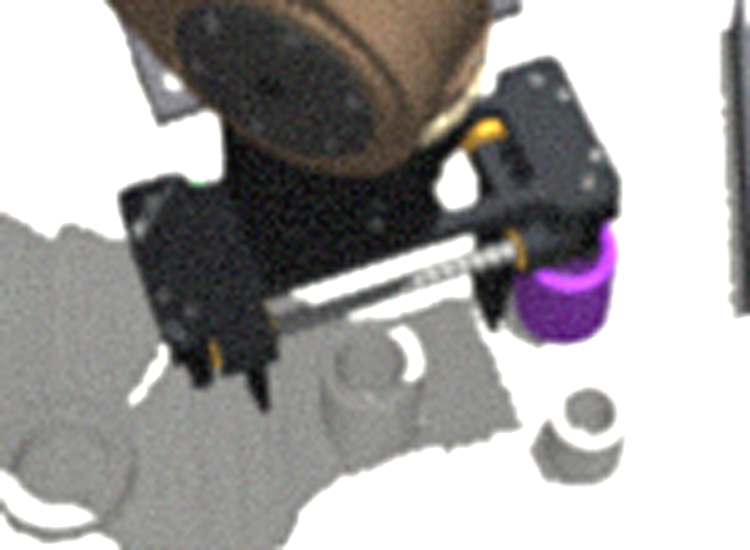

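The tips are at (265,410) and (493,330), and their midpoint is above where a tip at z=22 should appear. I'll estimate the true tip height.

Run:
```python
from h import *
st=state();p=st["eef_pos"]
d=np.array([np.cos(1.832-np.pi/2),np.sin(1.832-np.pi/2),0])
for z in(0,20,40,60):
  for k in(-50,50):
    q=p+d*k;q[2]=z;u=proj("side",[q])[0];print(z,k,((u-[200,260]+.5)*5-.5).round())
for name,c in(("slv top",(570.3,-277.7,50)),("bot",(570.3,-277.7,0))):
    print(name,((proj("side",[c])[0]-[200,260]+.5)*5-.5).round())
```

```text
0 -50 [260. 457.]
0 50 [477. 382.]
20 -50 [258. 435.]
20 50 [478. 360.]
40 -50 [256. 413.]
40 50 [480. 337.]
60 -50 [254. 390.]
60 50 [481. 313.]
slv top [369. 362.]
bot [369. 419.]
```

Call:
arm_command --delta_pos '[[0,0,-0.02],[0,0,-0.035],[0,0,-0.05],[0,0,-0.056],[0,0,-0.056]]' --delta_rot '[[0,0,0],[0,0,0],[0,0,0],[0,0,0],[0,0,0]]' --claw '[0,0,0,0,0]'

```text
t: 6.18
eef_pos: [570.0, -277.7, 6.6]
tcp_rot: [-3.141, -0.001, 1.832]
ft_force: [0.7, 0.8, -0.2]
opening: 1.0
grip_force: 0.0
```

Call:
arm_command --delta_pos '[[0,0,0],[0,0,0],[0,0,0],[0,0,0],[0,0,0]]' --delta_rot '[[0,0,0],[0,0,0],[0,0,0],[0,0,0],[0,0,0]]' --claw '[1,1,1,1,1]'

```text
t: 6.6
eef_pos: [570.3, -277.8, 7.3]
tcp_rot: [3.141, 0.0, 1.833]
ft_force: [-0.3, 0.3, -0.2]
opening: 0.706
grip_force: 0.0
```

Call:
arm_command --delta_pos '[[0,0,0],[0,0,0],[0,0,0],[0,0,0],[0,0,0]]' --delta_rot '[[0,0,0],[0,0,0],[0,0,0],[0,0,0],[0,0,0]]' --claw '[1,1,1,1,1]'

```text
t: 7.02
eef_pos: [570.2, -277.8, 7.2]
tcp_rot: [3.142, 0.0, 1.832]
ft_force: [-0.3, -0.4, 0.6]
opening: 0.441
grip_force: 30.0
```

It has gripped now. The real fingers seem to sit about 20 mm higher than reported, so this is a shallow hold near the rim. I'll regrip 14 mm lower.

Call:
arm_command --delta_pos '[[0,0,0],[0,0,0],[0,0,0],[0,0,0],[0,0,0]]' --delta_rot '[[0,0,0],[0,0,0],[0,0,0],[0,0,0],[0,0,0]]' --claw '[0.3,0.3,0.3,0.3,0.3]'

```text
t: 7.43
eef_pos: [570.2, -277.8, 7.2]
tcp_rot: [3.141, 0.0, 1.832]
ft_force: [-0.8, -0.0, -0.6]
opening: 0.685
grip_force: 0.0
```

Call:
arm_command --delta_pos '[[0,0,-0.015],[0,0,-0.03],[0,0,-0.045],[0,0,-0.056],[0,0,-0.056]]' --delta_rot '[[0,0,0],[0,0,0],[0,0,0],[0,0,0],[0,0,0]]' --claw '[0.3,0.3,0.3,0.3,0.3]'

```text
t: 7.85
eef_pos: [569.9, -277.6, -7.7]
tcp_rot: [-3.141, -0.001, 1.833]
ft_force: [0.7, 0.2, 0.3]
opening: 0.698
grip_force: 0.0
```

Call:
arm_command --delta_pos '[[0,0,0],[0,0,0],[0,0,0],[0,0,0],[0,0,0]]' --delta_rot '[[0,0,0],[0,0,0],[0,0,0],[0,0,0],[0,0,0]]' --claw '[1,1,1,1,1]'

```text
t: 8.27
eef_pos: [570.3, -277.9, -6.7]
tcp_rot: [3.141, 0.0, 1.832]
ft_force: [-0.4, 1.1, 0.6]
opening: 0.452
grip_force: 30.0
```

Call:
arm_command --delta_pos '[[0,0,0.06],[0,0,0.18],[0,0,0.32],[0,0,0.44],[0,0,0.52]]' --delta_rot '[[0,0,0],[0,0,0],[0,0,0],[0,0,0],[0,0,0]]' --claw '[1,1,1,1,1]'

```text
t: 8.68
eef_pos: [570.7, -278.0, 126.1]
tcp_rot: [3.14, 0.002, 1.833]
ft_force: [0.2, -0.2, -2.3]
opening: 0.45
grip_force: 30.0
```

Call:
arm_command --delta_pos '[[0,0.08,0],[-0.01,0.2,0],[-0.02,0.32,0],[-0.02,0.44,0],[-0.02,0.56,0]]' --delta_rot '[[0,0,0],[0,0,0],[0,0,0],[0,0,0],[0,0,0]]' --claw '[1,1,1,1,1]'

```text
t: 9.1
eef_pos: [564.6, -136.5, 123.0]
tcp_rot: [-3.141, -0.0, 1.832]
ft_force: [0.5, -0.0, -1.8]
opening: 0.452
grip_force: 30.0
```

Call:
arm_command --delta_pos '[[-0.01,0.12,0],[-0.02,0.24,0],[-0.022,0.34,0],[-0.022,0.398,0],[-0.022,0.398,0]]' --delta_rot '[[0,0,0],[0,0,0],[0,0,0],[0,0,0],[0,0,0]]' --claw '[1,1,1,1,1]'

```text
t: 9.52
eef_pos: [559.2, -35.6, 123.1]
tcp_rot: [-3.141, -0.001, 1.835]
ft_force: [-0.0, 0.1, -1.8]
opening: 0.452
grip_force: 30.0
```

Call:
arm_command --delta_pos '[[0,0,0],[0,0,0],[0,0,0],[0,0,0],[0,0,0]]' --delta_rot '[[0,0,0],[0,0,0],[0,0,0],[0,0,0],[0,0,0]]' --claw '[1,1,1,1,1]'

```text
t: 9.93
eef_pos: [559.7, -39.0, 123.1]
tcp_rot: [-3.142, -0.0, 1.831]
ft_force: [0.3, -0.1, -3.2]
opening: 0.449
grip_force: 30.0
```

```bash
cat > asc.py <<'E'
from h import *
def asc(n,im,u0,v0,w,h):
    g=im[v0:v0+h,u0:u0+w].mean(2);ch=" .:-=+*#%@"
    lo,hi=np.percentile(g,2),np.percentile(g,98)
    print(n,u0,v0)
    for i,r in enumerate(g): print(f"{v0+i:3d} "+"".join(ch[int(np.clip((x-lo)/(hi-lo)*9.99,0,9))] for x in r))
E
python3 - <<'E'
from asc import *
p=state()["eef_pos"];print(p)
S=np.array([559.7,-38.3,0])
for z in(85,130,180):print(z,proj("side",[S+[0,0,z]]).round(1),proj("top",[S+[0,0,z]]).round(1))
im=read_camera("side");cv2.imwrite("pics/e1.png",im[:,:,::-1])
asc("side",im,225,190,75,62)
E
```

```text
[559.70462536 -39.04148867 123.07474483]
85 [[259.3 234.2]] [[307.1 223.6]]
130 [[258.8 221.5]] [[308.4 222.9]]
180 [[258.2 206.4]] [[309.9 222. ]]
side 225 190
190 .        :=-.  .:.. .     -*#*+==-:::..:--:::. .:.       .-*@@@@@@@@@@@@@@@
191         :+#*-   .         .-=-:::.....:::.      .    ..:-+*%@@@@@@@@@@@@@@@
192        .=#%#=.             .:.......:.....        .:=++*%@@@@@@@@@@@@@@@@@@
193        -*#%#*:...           .......::::::.        -*%@@@@@@@@@@@@@@@@@@@@@@
194    ..:-+####*-...           .....:.::----:       .+@@@@@@@@@@@@@@@@@@@@@@@@
195   .-=+**##*+=:.::.          .:::::------::       .+@@@@@@@@@@@@@@@@@@@@@@@@
196   .=***+=-:::..::.          .:-:---------.       .+@@@@@@@@@@@@@@@@@@@@@@@@
197   .:==-:::::......          .:-----------.       .+@@@@@@@@@@@@@@@@@@@@@@@@
198    .::..:.:.:....:         .::----:------:       :+@@@@@@@@@@@@@@@@@@@@@@@@
199    ...:...:...::..        .:::------:-:--:       :+@@@@@@@@@@@@@@@@@@@@@@@@
200     ...:...:.::-:.       .:--------------:.      :+@@@@@@@@@@@@@@@@@@@@@@@@
201     ..:::::-----::.      .---------------:      .-+@@@@
[... 3320 characters left out ...]
..... .... ....::--------:.........-----------==-------+%@@@
244 ........................ .....:---------:.........:-------------------=#@@@
245 ............ .................:---------:.........:-=------------------+%@@
246 ... .. .......................:--------::..........:-------------------=#@@
247 .........  .. ..... ..........:---------:....... ...:-------------------+%@
248 ..................... ........::-------::...........:-------------------=*%
249 ......................... ....::--------:. ........ .:-------------------=#
250 ..... ....... ................:---------.............::-------------------*
251 ............................ .::---=----:.............:-------------------=
```

Run:
```python
from h import *
im=np.mean([read_camera("side").astype(float) for _ in range(8)],0).mean(2)
g=cv2.GaussianBlur(im,(3,3),0.6)
c=g[196:236,244:276];print(c.min(),c.max())
print("    "+" ".join(f"{u%100:2d}" for u in range(244,276)))
for i,r in enumerate(c): print(196+i," ".join(f"{int(round(x)):2d}" for x in r))
print(state()["eef_pos"])
```

```text
3.6201946302814125 93.68041428713032
    44 45 46 47 48 49 50 51 52 53 54 55 56 57 58 59 60 61 62 63 64 65 66 67 68 69 70 71 72 73 74 75
196 13 13 13 13 13 13 13 14 21 34 44 49 51 51 53 54 55 55 55 55 54 50 36 17  9  8  7  6  6 12 40 91
197 13 13 12 12 12 13 14 15 23 37 49 54 54 54 54 55 55 55 54 54 54 51 37 18 10  9  8  6  5 12 40 90
198 12 12 12 13 13 12 15 19 27 41 51 54 54 54 54 55 55 55 54 54 54 51 38 19 10  8  7  6  5 16 43 91
199 12 12 13 13 12 13 20 31 39 47 53 55 55 55 56 57 56 55 55 55 54 52 40 20  8  7  7  6  8 19 46 91
200 12 11 11 11  9 12 26 44 51 53 55 57 57 59 59 60 60 59 58 57 56 54 43 21  9  8  6  6  9 23 50 92
201 18 10  7  6  6 11 28 49 56 58 59 61 62 63 64 65 64 64 63 61 60 56 44 23  8  6  6  6 10 25 54 94
202 25 10  5  4  4 10 28 50 59 63 64 65 66 66 66 66 65 65 65 65 64 61 49 27 11  7  6  6 10 27 55 94
203 32 13  6  6  6 10 28 51 62 64 64 64 63 63 64 63 63 63 63 63 64 64 57 40 22 11  6  6 11 29 55 93
204 38 18  6  5  5 10 27 49 60 60 59 60 62 62 63 62 62 62 62 61 61 63 62 53 33 15  6  7 13 31 55 92
205 42 22  7  4  4  9 25 48 57 55 55 57 61 62 63 62 62 61 60 59
[... 2377 characters left out ...]
60 60 60 61 61 62 62 61 61 61 60 61 61 62 63 62 61 60 60 60
230 60 60 60 60 60 60 60 60 60 60 60 60 60 60 61 61 61 61 62 62 61 60 60 60 62 62 63 62 62 61 60 61
231 59 60 60 60 60 60 60 60 59 60 60 59 59 61 63 63 63 62 62 61 61 60 60 61 62 63 63 63 62 61 60 61
232 60 60 60 61 60 60 60 60 60 61 59 58 58 61 64 64 65 64 62 60 60 60 60 61 61 62 63 63 62 62 61 60
233 60 60 60 61 61 60 60 60 60 60 58 56 58 62 64 64 65 66 65 61 58 59 61 61 61 61 62 63 63 62 61 60
234 59 60 61 61 61 61 60 60 60 60 58 57 61 66 65 64 65 66 65 63 59 59 61 61 60 60 60 62 63 63 61 60
235 53 57 59 59 60 60 61 61 61 59 58 61 69 75 70 65 66 66 66 64 61 59 60 59 56 53 52 56 61 63 62 61
[559.70891651 -38.30811039 123.18148288]
```

Numerically, the sleeve's bottom centre is at u≈259.3 against about 259.3 expected for coaxial, and v agrees too. That puts it within about 1 mm, so I'll descend and watch the force.

Call:
arm_command --delta_pos '[[-0.002,0,-0.03],[-0.002,0,-0.07],[-0.002,0,-0.11],[-0.002,0,-0.14],[-0.002,0,-0.16]]' --delta_rot '[[0,0,0],[0,0,0],[0,0,0],[0,0,0],[0,0,0]]' --claw '[1,1,1,1,1]'

```text
t: 10.8
eef_pos: [558.6, -38.2, 81.5]
tcp_rot: [-3.14, -0.001, 1.833]
ft_force: [-0.2, -0.4, -2.6]
opening: 0.453
grip_force: 30.0
```

Call:
arm_command --delta_pos '[[0,0,-0.01],[0,0,-0.02],[0,0,-0.03],[0,0,-0.04],[0,0,-0.05]]' --delta_rot '[[0,0,0],[0,0,0],[0,0,0],[0,0,0],[0,0,0]]' --claw '[1,1,1,1,1]'

```text
t: 11.22
eef_pos: [559.4, -38.3, 70.7]
tcp_rot: [3.141, 0.0, 1.833]
ft_force: [0.4, 0.4, -3.1]
opening: 0.452
grip_force: 30.0
```

Call:
arm_command --delta_pos '[[0,0,-0.02],[0,0,-0.04],[0,0,-0.06],[0,0,-0.08],[0,0,-0.1]]' --delta_rot '[[0,0,0],[0,0,0],[0,0,0],[0,0,0],[0,0,0]]' --claw '[1,1,1,1,1]'

```text
t: 11.63
eef_pos: [559.2, -38.3, 45.1]
tcp_rot: [-3.142, -0.0, 1.832]
ft_force: [-0.5, 0.4, -2.5]
opening: 0.451
grip_force: 30.0
```

Call:
arm_command --delta_pos '[[0,0,-0.025],[0,0,-0.05],[0,0,-0.075],[0,0,-0.1],[0,0,-0.12]]' --delta_rot '[[0,0,0],[0,0,0],[0,0,0],[0,0,0],[0,0,0]]' --claw '[1,1,1,1,1]'

```text
t: 12.05
eef_pos: [559.1, -38.3, 14.8]
tcp_rot: [-3.141, -0.0, 1.832]
ft_force: [-0.4, 0.4, -2.2]
opening: 0.451
grip_force: 30.0
```

Call:
arm_command --delta_pos '[[0,0,-0.01],[0,0,-0.02],[0,0,-0.03],[0,0,-0.04],[0,0,-0.046]]' --delta_rot '[[0,0,0],[0,0,0],[0,0,0],[0,0,0],[0,0,0]]' --claw '[1,1,1,1,1]'

```text
t: 12.47
eef_pos: [559.2, -38.3, 4.0]
tcp_rot: [3.141, 0.0, 1.833]
ft_force: [-0.7, -0.4, -2.1]
opening: 0.447
grip_force: 30.0
```

Call:
arm_command --delta_pos '[[0,0,-0.002],[0,0,-0.004],[0,0,-0.004],[0,0,-0.004],[0,0,-0.004]]' --delta_rot '[[0,0,0],[0,0,0],[0,0,0],[0,0,0],[0,0,0]]' --claw '[1,1,1,1,1]'

```text
t: 12.88
eef_pos: [559.3, -38.3, 3.3]
tcp_rot: [3.141, 0.0, 1.833]
ft_force: [-0.4, 0.6, -0.9]
opening: 0.448
grip_force: 30.0
```

The sleeve is seated and the weight has come off the wrist. I'll release it and go up.

Call:
arm_command --delta_pos '[[0,0,0],[0,0,0],[0,0,0],[0,0,0],[0,0,0]]' --delta_rot '[[0,0,0],[0,0,0],[0,0,0],[0,0,0],[0,0,0]]' --claw '[0,0,0,0,0]'

```text
t: 13.3
eef_pos: [559.3, -38.3, 3.2]
tcp_rot: [3.141, 0.0, 1.832]
ft_force: [0.2, -0.3, -0.3]
opening: 0.743
grip_force: 0.0
```

Call:
arm_command --delta_pos '[[0,0,0.04],[0,0,0.12],[0,0,0.24],[0,0,0.38],[0,0,0.52]]' --delta_rot '[[0,0,0],[0,0,0],[0,0,0],[0,0,0],[0,0,0]]' --claw '[0,0,0,0,0]'

```text
t: 13.72
eef_pos: [558.7, -38.2, 135.1]
tcp_rot: [-3.141, -0.0, 1.833]
ft_force: [-0.2, 0.2, 0.8]
opening: 0.997
grip_force: 0.0
```

Call:
arm_command --delta_pos '[[0,0,0.08],[0,0,0.14],[0,0,0.18],[0,0,0.18],[0,0,0.18]]' --delta_rot '[[0,0,0],[0,0,0],[0,0,0],[0,0,-0.06],[0,0,-0.13]]' --claw '[0,0,0,0,0]'

```text
t: 14.13
eef_pos: [559.2, -38.3, 179.1]
tcp_rot: [3.14, 0.0, 1.624]
ft_force: [-0.3, 0.5, -0.6]
opening: 1.005
grip_force: 0.0
```

Call:
arm_command --delta_pos '[[-0.02,0.08,0],[-0.04,0.16,0],[-0.06,0.24,0],[-0.08,0.32,0],[-0.1,0.4,0]]' --delta_rot '[[0,0,-0.07],[0,0,-0.14],[0,0,-0.21],[0,0,-0.28],[0,0,-0.35]]' --claw '[0,0,0,0,0]'

```text
t: 14.55
eef_pos: [533.6, 62.5, 178.1]
tcp_rot: [-3.141, 0.0, 1.073]
ft_force: [0.8, -0.5, 0.3]
opening: 0.999
grip_force: 0.0
```

Call:
arm_command --delta_pos '[[-0.02,0.08,0],[-0.04,0.16,0],[-0.06,0.24,0],[-0.08,0.32,0],[-0.1,0.4,0]]' --delta_rot '[[0,0,-0.07],[0,0,-0.14],[0,0,-0.21],[0,0,-0.28],[0,0,-0.35]]' --claw '[0,0,0,0,0]'

```text
t: 14.97
eef_pos: [508.6, 162.6, 178.2]
tcp_rot: [-3.141, 0.001, 0.523]
ft_force: [0.3, -0.4, 0.2]
opening: 1.002
grip_force: 0.0
```

Call:
arm_command --delta_pos '[[-0.03,0.07,0],[-0.057,0.137,0],[-0.057,0.137,0],[-0.057,0.137,0],[-0.057,0.137,0]]' --delta_rot '[[0,0,-0.07],[0,0,-0.14],[0,0,-0.168],[0,0,-0.168],[0,0,-0.168]]' --claw '[0,0,0,0,0]'

```text
t: 15.38
eef_pos: [494.8, 195.9, 178.1]
tcp_rot: [3.141, 0.0, 0.267]
ft_force: [0.1, 0.9, -0.1]
opening: 1.002
grip_force: 0.0
```

Run:
```python
from h import *
st=state();print(st["eef_pos"],st["tcp_rot"],st["joints"].round(3))
for n in("side","top"):
    im=np.mean([read_camera(n).astype(float) for _ in range(3)],0);cv2.imwrite(f"pics/f_{n}.png",im[:,:,::-1])
g=cv2.imread("pics/f_side.png").astype(float).mean(2)
# sleeve on shaft
print("pred sleeve top",proj("side",[[559.7,-38.3,60],[559.7,-38.3,85],[559.7,-38.3,10]]).round(1).tolist())
ch=" .:-=+*#%@"
for v in range(222,268): print(v,"".join(ch[int(np.clip(x/120*9.99,0,9))] for x in g[v,230:300]))
```

```text
[494.79256024 195.92233567 178.13871521] [3.14144852e+00 4.10514777e-04 2.67103432e-01] [ 0.253  0.357  1.782 -0.     1.003  1.557]
pred sleeve top [[259.6, 240.9], [259.3, 234.2], [260.1, 253.7]]
222 --=-===----=--====--=-==-=============================*@@@@@@@@@@@@@@@
223 ---=---------=====----================================+%@@@@@@@@@@@@@@
224 ---=-=-==----===-======================================*@@@@@@@@@@@@@@
225 ----===---=============================================+%@@@@@@@@@@@@@
226 ---===-=--==============================================*@@@@@@@@@@@@@
227 --======================================================+%@@@@@@@@@@@@
228 -========================================================*@@@@@@@@@@@@
229 =========================================================+%@@@@@@@@@@@
230 ======-=====================++++============-=============+%@@@@@@@@@@
231 ===========================*%%@%#+===-=====================#@@@@@@@@@@
232 =============-============*@@@@@@%*========================*%@@@@@@@@@
233 =========================+%@@@@@@@%+=======================+#@@@@@@@@@
234
[... 1964 characters left out ...]
=========--::-:-=========================================
261 ==========================---=========================================
262 ===================================================================---
263 ================================================================--::::
264 =============================================================--:::-=*#
265 ==========================================================--:::-=*#%@@
266 ======================================================----::-+*#@@@@@@
267 ===================================================---::--+*#@@@@@@@@@[ WARN:0@3.027] global loadsave.cpp:1063 imwrite_ Unsupported depth image for selected encoder is fallbacked to CV_8U.
```

The sleeve's rim is at (260.5,241.5), which is where a sleeve seated on the plate should be, and the shaft top stands out above it. Now I'll go down on the handle.

Call:
arm_command --delta_pos '[[0,0,-0.05],[0,0,-0.11],[0,0,-0.17],[0,0,-0.22],[0,0,-0.25]]' --delta_rot '[[0,0,0],[0,0,0],[0,0,0],[0,0,0],[0,0,0]]' --claw '[0.2,0.3,0.4,0.5,0.5]'

```text
t: 16.1
eef_pos: [494.6, 195.6, 114.5]
tcp_rot: [3.142, 0.001, 0.265]
ft_force: [-1.0, -0.5, -0.8]
opening: 0.708
grip_force: 0.0
```

Call:
arm_command --delta_pos '[[0,0,0],[0,0,0],[0,0,0],[0,0,0],[0,0,0]]' --delta_rot '[[0,0,0],[0,0,0],[0,0,0],[0,0,0],[0,0,0]]' --claw '[0.7,0.7,0.7,0.7,0.7]'

```text
t: 16.52
eef_pos: [495.3, 196.0, 116.3]
tcp_rot: [3.141, -0.001, 0.265]
ft_force: [0.4, 0.9, -0.1]
opening: 0.354
grip_force: 0.0
```

Call:
arm_command --delta_pos '[[0,0,0],[0,0,0],[0,0,0],[0,0,0],[0,0,0]]' --delta_rot '[[0,0,0],[0,0,0],[0,0,0],[0,0,0],[0,0,0]]' --claw '[0.8,0.8,0.8,0.8,0.8]'

```text
t: 16.93
eef_pos: [495.0, 195.9, 115.7]
tcp_rot: [3.141, -0.0, 0.265]
ft_force: [0.0, 0.2, -0.4]
opening: 0.2
grip_force: 0.0
```

Call:
arm_command --delta_pos '[[0,0,0],[0,0,0],[0,0,0],[0,0,0],[0,0,0]]' --delta_rot '[[0,0,0],[0,0,0],[0,0,0],[0,0,0],[0,0,0]]' --claw '[0.85,0.9,1,1,1]'

```text
t: 17.35
eef_pos: [494.6, 197.5, 115.8]
tcp_rot: [-3.139, -0.0, 0.264]
ft_force: [-2.7, 11.1, 0.5]
opening: 0.109
grip_force: 29.9
```

The bar is gripped, with the handle about 1.6 mm further along y. Next I'll work out arc waypoints and refine the pointer angle from the first side picture.

```bash
cat > arc.py <<'E'
import numpy as np
r=np.hypot(138,42);f0=np.arctan2(42,138);ps=.265
H=np.array([494.6,197.5,115.8])
def off(th): 
    dy=r*(np.cos(f0+th)-np.cos(f0));return np.array([-np.sin(ps)*dy,np.cos(ps)*dy,r*(np.sin(f0+th)-np.sin(f0))])
def ang(P):
    d=np.array(P)-H;dy=-np.sin(ps)*d[0]+np.cos(ps)*d[1]
    return np.arctan2(r*np.sin(f0)+d[2],r*np.cos(f0)+dy)-f0
E
python3 - <<'E'
from fit import *
from arc import off,H
from scipy.ndimage import map_coordinates
C=np.array([495.0,196.0,115.7])
for th in np.arange(.05,.66,.05): print(round(th,2),((H+off(th)-C)/250).round(3))
p0=[523.8,93.1,.265,.62,89.5]
for cam in("side","top"):
  g=cv2.imread(f"pics/{cam}0.png").astype(float).mean(2)
  rs=np.arange(25,128,3.);s=np.arange(-5,5.01,.25)
  for th in(.5,.56,.62,.68,.74):
    p=list(p0);p[3]=th
    q=np.array([proj(cam,pp(p,x))[0] for x in rs]);t=q[-1]-q[0];t/=np.linalg.norm(t);n=np.array([-t[1],t[0]])
    G=q[:,None,:]+s[None,:,None]*n
    V=map_coordinates(g,[G[...,1],G[...,0]],order=1)
    dark=np.clip(np.median(V,1,keepdims=True)*0.85-V,0,None)
    o=(dark*s).sum(1)/(dark.sum(1)+1e-6);k=np.polyfit(rs,o,1);
    print(cam,th,"slope px/100mm %.2f off %.2f"%(k[0]*100,k[1]),o.round(1)[::4], len(t))
E
```

```text
0.05 [ 0.001 -0.003  0.028]
0.1 [ 0.004 -0.013  0.055]
0.15 [ 0.007 -0.024  0.081]
0.2 [ 0.01  -0.037  0.107]
0.25 [ 0.014 -0.051  0.132]
0.3 [ 0.018 -0.066  0.156]
0.35 [ 0.022 -0.082  0.179]
0.4 [ 0.027 -0.099  0.202]
0.45 [ 0.032 -0.118  0.224]
0.5 [ 0.037 -0.137  0.244]
0.55 [ 0.043 -0.157  0.264]
0.6 [ 0.048 -0.179  0.283]
0.65 [ 0.055 -0.201  0.3  ]
side 0.5 slope px/100mm -0.71 off 1.29 [ 0.5  0.7  0.9  0.9  1.1  1.1  1.3  1.  -0.3] 2
side 0.56 slope px/100mm -0.86 off 1.04 [ 0.3  0.5  0.6  0.5  0.6  0.6  0.6  0.6 -0.3] 2
side 0.62 slope px/100mm -1.19 off 0.86 [ 0.2  0.2  0.3  0.2  0.2  0.  -0.   0.1 -1.1] 2
side 0.68 slope px/100mm -1.50 off 0.68 [ 0.  -0.  -0.  -0.2 -0.3 -0.5 -0.6 -0.7 -1.6] 2
side 0.74 slope px/100mm -1.73 off 0.46 [-0.1 -0.2 -0.4 -0.6 -0.8 -1.  -1.1 -1.4 -1.8] 2
top 0.5 slope px/100mm -3.04 off -0.03 [-1.7 -2.3 -0.8 -1.5 -2.9 -2.  -2.7 -4.5 -4.7] 2
top 0.56 slope px/100mm -3.67 off 0.25 [-1.7 -1.8 -0.8 -1.5 -3.  -2.3 -2.2 -4.7 -4.9] 2
top 0.62 slope px/100mm -3.21 off -0.02 [-1.6 -1.5 -0.6 -1.7 -2.1 -2.1 -2.  -3.4 -5. ] 2
top 0.68 slope px/100mm -2.41 off -0.48 [-1.3 -1.1 -1.2 -1.6 -2.1 -2.7 -1.6 -2.3 -4.9] 2
top 0.74 slope px/100mm -1.08 off -1.28 [-1.2 -1.3 -1.4 -1.6 -2.5 -2.9 -2.  -1.6 -3. ] 2
```

Call:
arm_command --delta_pos '[[0.001,-0.003,0.028],[0.004,-0.013,0.055],[0.007,-0.024,0.081],[0.01,-0.037,0.107],[0.014,-0.051,0.132]]' --delta_rot '[[0,0,0],[0,0,0],[0,0,0],[0,0,0],[0,0,0]]' --claw '[1,1,1,1,1]'

```text
t: 17.77
eef_pos: [498.2, 183.7, 149.2]
tcp_rot: [-3.14, 0.0, 0.264]
ft_force: [-1.2, 8.4, -5.6]
opening: 0.1
grip_force: 27.0
```

Call:
arm_command --delta_pos '[[0.004,-0.015,0.024],[0.008,-0.031,0.047],[0.013,-0.048,0.07],[0.018,-0.067,0.092],[0.023,-0.086,0.112]]' --delta_rot '[[0,0,0],[0,0,0],[0,0,0],[0,0,0],[0,0,0]]' --claw '[1,1,1,1,1]'

```text
t: 18.18
eef_pos: [503.8, 163.0, 177.8]
tcp_rot: [-3.138, -0.001, 0.264]
ft_force: [-3.2, 14.4, 1.3]
opening: 0.081
grip_force: 24.3
```

Run:
```python
from fit import *
from arc import ang
st=state();print(st["eef_pos"],st["ft_force"],st["opening"],"ang",ang(st["eef_pos"]))
for n in("side","top"):
    im=np.mean([read_camera(n).astype(float) for _ in range(3)],0).astype(np.uint8);cv2.imwrite(f"pics/g_{n}.png",im[:,:,::-1])
# triangulate knob & boss from first pictures by dark centroid
def cen(cam,u,v,R):
    g=cv2.imread(f"pics/{cam}0.png").astype(float).mean(2);y,x=np.mgrid[int(v)-R:int(v)+R+1,int(u)-R:int(u)+R+1]
    w=np.clip(28-g[y,x],0,None);return (w*x).sum()/w.sum(),(w*y).sum()/w.sum()
def tri(a,b):
    o1,r1=ray("top",*a);o2,r2=ray("side",*b);M=np.c_[r1,-r2];k=np.linalg.lstsq(M,o2-o1,rcond=None)[0]
    P=o1+r1*k[0];Q=o2+r2*k[1];return (P+Q)/2,np.linalg.norm(P-Q)
kt=cen("top",*T(117,133)[1:],4);ks=cen("side",*S(262,52)[1:],4);bt=cen("top",*T(353,99)[1:],4);bs=cen("side",*S(315,236)[1:],4)
print(kt,ks,bt,bs,T(117,133),S(262,52),T(353,99),S(315,236))
K,e1=tri(kt,ks);B,e2=tri(bt,bs);d=K-B;dy=-np.sin(.265)*d[0]+np.cos(.265)*d[1];print(K,B,e1,e2,"len",np.hypot(dy,d[2]),"ang",np.arctan2(d[2],dy))
```

```text
[503.84298658 163.04328893 177.75007534] [-3.18747341 14.35352617  1.28325541] 0.08093284218850864 ang 0.4978340752066655
(np.float64(213.94791666666669), np.float64(206.60416666666669)) (np.float64(265.1195652173913), np.float64(136.31521739130434)) (np.float64(nan), np.float64(nan)) (np.float64(278.85), np.float64(189.0)) ('top', 213.0, 206.2) ('side', 264.5, 134.5) ('top', 260.2, 199.4) ('side', 279.6428571428571, 187.07142857142856)
 ** On entry to DLASCL parameter number  4 had an illegal value
 ** On entry to DLASCL parameter number  4 had an illegal value
 ** On entry to DLASCL parameter number  4 had an illegal value
 ** On entry to DLASCL parameter number  4 had an illegal value
 ** On entry to DLASCL parameter number  5 had an illegal value
 ** On entry to DLASCL parameter number  4 had an illegal value<stdin>:9: RuntimeWarning: invalid value encountered in scalar divide
Traceback (most recent call last):
numpy.linalg.LinAlgError: SVD did not converge in Linear Least Squares
```

The opening reading is shrinking: the pads hold only the top of the bar and it is slipping. I'll lower the cover back and regrip deeper.

Call:
arm_command --delta_pos '[[-0.005,0.019,-0.02],[-0.01,0.038,-0.042],[-0.015,0.055,-0.065],[-0.019,0.071,-0.088],[-0.023,0.086,-0.112]]' --delta_rot '[[0,0,0],[0,0,0],[0,0,0],[0,0,0],[0,0,0]]' --claw '[1,1,1,1,1]'

```text
t: 18.9
eef_pos: [498.1, 183.6, 147.8]
tcp_rot: [3.141, 0.001, 0.265]
ft_force: [0.6, -0.3, 0.1]
opening: 0.005
grip_force: 0.0
```

Call:
arm_command --delta_pos '[[-0.004,0.014,-0.025],[-0.007,0.027,-0.051],[-0.01,0.038,-0.077],[-0.013,0.048,-0.104],[-0.016,0.057,-0.132]]' --delta_rot '[[0,0,0],[0,0,0],[0,0,0],[0,0,0],[0,0,0]]' --claw '[1,1,1,1,1]'

```text
t: 19.32
eef_pos: [495.2, 197.0, 117.3]
tcp_rot: [3.14, -0.002, 0.266]
ft_force: [-19.1, -23.8, 89.5]
opening: 0.004
grip_force: 45.7
```

Call:
arm_command --delta_pos '[[0,0,0],[0,0,0],[0,0,0],[0,0,0],[0,0,0]]' --delta_rot '[[0,0,0],[0,0,0],[0,0,0],[0,0,0],[0,0,0]]' --claw '[0.7,0.7,0.7,0.7,0.7]'

```text
t: 19.73
eef_pos: [494.3, 197.5, 115.3]
tcp_rot: [3.142, 0.0, 0.265]
ft_force: [-0.4, -0.9, -0.5]
opening: 0.273
grip_force: 0.0
```

Call:
arm_command --delta_pos '[[0,0,-0.01],[0,0,-0.02],[0,0,-0.03],[0,0,-0.04],[0,0,-0.045]]' --delta_rot '[[0,0,0],[0,0,0],[0,0,0],[0,0,0],[0,0,0]]' --claw '[0.7,0.7,0.7,0.7,0.7]'

```text
t: 20.15
eef_pos: [494.3, 197.4, 103.8]
tcp_rot: [3.142, 0.001, 0.265]
ft_force: [0.8, 0.4, -1.6]
opening: 0.299
grip_force: 0.0
```

Call:
arm_command --delta_pos '[[0,0,0],[0,0,0],[0,0,0],[0,0,0],[0,0,0]]' --delta_rot '[[0,0,0],[0,0,0],[0,0,0],[0,0,0],[0,0,0]]' --claw '[1,1,1,1,1]'

```text
t: 20.57
eef_pos: [494.5, 197.5, 104.5]
tcp_rot: [-3.142, -0.0, 0.265]
ft_force: [-1.0, 0.5, -0.2]
opening: 0.118
grip_force: 30.0
```

The bar had slipped out, and the shut fingers pressed on it briefly at 90 N on the wrist. That stayed under the limit, but batching those moves was careless. The hold is now deeper (opening 0.118, no side load), so I'll lift one step at a time.

Call:
arm_command --delta_pos '[[0.003,-0.009,0.028],[0.006,-0.019,0.055],[0.009,-0.03,0.081],[0.012,-0.043,0.107],[0.016,-0.057,0.132]]' --delta_rot '[[0,0,0],[0,0,0],[0,0,0],[0,0,0],[0,0,0]]' --claw '[1,1,1,1,1]'

```text
t: 20.98
eef_pos: [498.1, 184.0, 137.5]
tcp_rot: [-3.14, 0.0, 0.264]
ft_force: [-0.9, 9.9, -5.9]
opening: 0.117
grip_force: 30.0
```

Call:
arm_command --delta_pos '[[0.004,-0.014,0.024],[0.008,-0.03,0.048],[0.012,-0.046,0.071],[0.017,-0.065,0.093],[0.022,-0.084,0.114]]' --delta_rot '[[0,0,0],[0,0,0],[0,0,0],[0,0,0],[0,0,0]]' --claw '[1,1,1,1,1]'

```text
t: 21.4
eef_pos: [503.7, 163.7, 166.4]
tcp_rot: [-3.139, -0.001, 0.264]
ft_force: [-1.0, 12.8, -1.3]
opening: 0.116
grip_force: 30.0
```

```bash
sed -i 's/^H=.*/H=np.array([494.5,197.5,104.5])/' arc.py
python3 - <<'E'
from fit import *
from arc import ang
st=state();print(st["eef_pos"],st["ft_force"],st["opening"],"ang",ang(st["eef_pos"]))
I={}
for n in("side","top"):
    im=np.mean([read_camera(n).astype(float) for _ in range(4)],0).astype(np.uint8);cv2.imwrite(f"pics/g_{n}.png",im[:,:,::-1]);I[n]=im
s=cv2.resize(I["side"][110:220,190:300],(595,595),interpolation=cv2.INTER_CUBIC)
t=cv2.resize(I["top"][190:290,185:225],(200,500),interpolation=cv2.INTER_CUBIC)
t=cv2.copyMakeBorder(t,0,95,0,0,cv2.BORDER_CONSTANT)
cv2.imwrite("pics/last.png",cv2.convertScaleAbs(np.hstack([s,t]),alpha=1.7,beta=5)[:,:,::-1])
ch=" .:-=+*#%@"
g=I["top"].astype(float).mean(2);print("top from u=195")
for v in range(192,232): print(v,"".join(ch[int(np.clip(x/110*9.99,0,9))] for x in g[v,195:275]))
E
```

```text
[503.67270897 163.66665746 166.37783397] [-0.95864179 12.84553036 -1.28487488] 0.11630497544518177 ang 0.4944662532454693
top from u=195
192 @@@@@@@@@@@@@@@@@@@@@@@@@@@@@@@@@@@@@@@@@@@@@@@@@@@@@@@@@@@@@@@@@@@@@@@@@@@@@@@@
193 @@@@@@@@@@@@@@@@@@@@@@@@@@@@@@@@@@@@@@@@@@@@@@@@@@@@@@@@@@@@@@@@@@@@@@@@@@@@@@@@
194 @@@@@@@@@@@@@@@@@@@@@@@@@@@@@@@@@@@@@@@@@@@@@@@@@@@@@@@@@@@@@@@@@@@@@@@@@@@@@@@@
195 @@@@@@@@@@@@@@@@@@@@@@@@@@@@@@@@@@@@@@@@@@@@@@@@@@@@@@@@@@@@@@@@@@@@@@@@@@@@@@@@
196 @@@@@@@@@@@@@@@@@@@@@@@@@@@@@@@@@@@@@@@@@@@@@@@@@@@@@@@@@@@@@@@@@@@@@@@@@@@@@@@@
197 @@@@@@@@@@@@@@@@@@@@@@@@@@@@@@@@@@@@@@@@@@@@@@@@@@@@@@@@@@@@@@@@@@@%@@@@@@@@@@@@
198 @@@@@@@@@@@@@@@@@@@@@@@@@@@@@@@@@@@@@@@@@@@@@@@@@@@@@@@@@@@@@@@%%#*+*@@@@@@@@@@@
199 @@@@@@@@@@@@@@@@@@@@@@@@@@@@@@@@@@@@@@@@@@@@@@@@@@@@@@@@@@@@@@#++*+++@@@@@@@@###
200 @@@@@@@@@@@@@@@@@@@@@@@@@@@@@@@@@@@@@@@@@@@@@@@@@@@@@@@@@@@@@%+==+++=*@@@#####**
201 @@@@@@@@@@@@@@@@@@@@@@@@@@@@@@@@@@@@@@@@@@@@@@@@@@@@@@@%%###*++=====+*###*******
202 @@@@@@@@@@@@@@@@@@@@@@@@@@@@@@@@@@@@@@@@@@@@@@@@@%%###*+***%%**==+++************
203 @@@@@@@@@@@@@@@@@@@@@@@@
[... 1736 characters left out ...]
%+===+#%%%#*++******
224 ----=---=-========================+=====:===+++++=--::=====+%+====*%@%%*++******
225 -==============================++====+==:=+++++=+=-=::-=====+=====+%%@%*++******
226 ==========================+=++++==+=++==:=+++++++===:.:=========#*+%%%%#*+******
227 =====================+=+==++++=+++++++==:=++++++++==:.:========+%*+#%%%%*++*****
228 ================++===++=+++++++++++++++=:-++=+++++==-.:========+#++*%%%%*+=*****
229 =====+======+==++++++++++++=+++++++++++=:-=+++++++==-:.-======+++=+*%%%%*++*****
230 ====+=++=++++++++==++++++++++++++++++++=--++=++++=+-=:.-===========+%%%%#*+*****
231 +=+++=++++++++++++++++++++++++++++++++++-:==++++++=-=:.-========+==+%%%%#*++****
```

View pics/last.png

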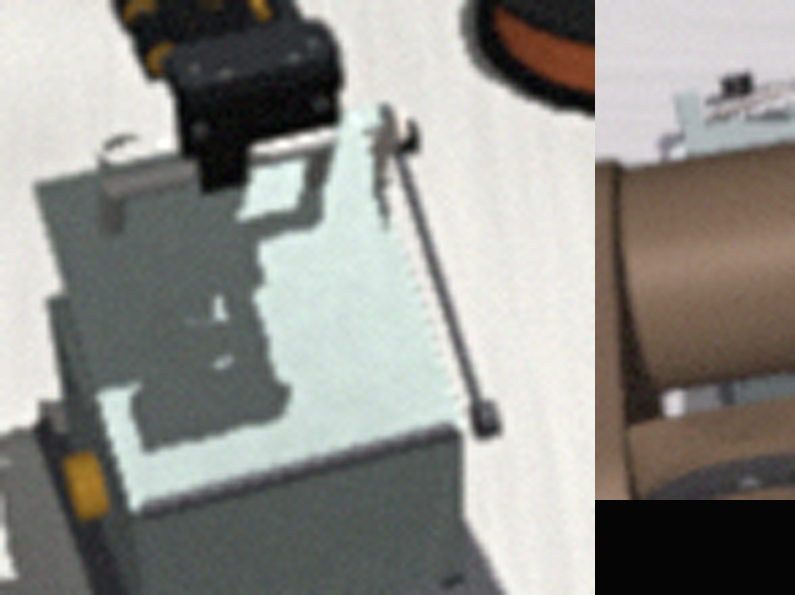

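The crop shows the cover lifted and held, its right edge still a bit below the pointer. In the side crop the pointer runs from (487,420) to the knob at (405,133). I'll calibrate the pointer estimate against the cover edge at its known angle in the top view.

```bash
cat > cmp.py <<'E'
from fit import *
from scipy.ndimage import map_coordinates as mc
p=np.array([523.8,93.07,.2648])
def cp(x,y,z,th): return W(p,(x,-30+y*np.cos(th)-z*np.sin(th),112+y*np.sin(th)+z*np.cos(th)))
def edge(f,th,xs,y0=168):
    im=cv2.imread(f).astype(float);s=im[...,1]-im[...,2];ys=np.arange(y0-14,y0+14,.5);out=[]
    for x in xs:
        q=np.array([proj("top",cp(x,y,2,th))[0] for y in ys]);v=mc(s,[q[:,1],q[:,0]],order=1)
        v=np.convolve(v,np.ones(5)/5,"same");lo,hi=v[3:9].mean(),v[-9:-3].mean();m=(lo+hi)/2
        k=np.where((v[3:-3]-m)[:-1]*(v[3:-3]-m)[1:]<=0)[0];out.append((x,round(lo-hi,1),[float(ys[j+3]+.25)-y0 for j in k]))
    return out
def knob(f):
    g=cv2.imread(f).astype(float).mean(2)[202:213,206:220];y,x=np.mgrid[202:213,206:220];w=np.clip(45-g,0,None)
    return (w*x).sum()/w.sum(),(w*y).sum()/w.sum()
E
python3 - <<'E'
from cmp import *
print("shut free",edge("pics/top0.png",0,range(-60,70,15)))
print("shut hinge",edge("pics/top0.png",0,range(-60,70,15),0))
print("open free",edge("pics/g_top.png",.494,range(56,80,3)))
for f in("pics/top0.png","pics/g_top.png"):
    k=knob(f);print("knob",k)
for th in(.54,.57,.6,.63,.66): print(th,[proj("top",cp(x,142,0,th))[0].round(2).tolist() for x in(90,95,100)])
g=cv2.imread("pics/g_top.png").astype(int)
for v in(208,210,211,212,213,214): print(v,[(int(a[1]-a[2]),int(a.mean())) for a in g[v,198:216]])
E
```

```text
shut free [(-60, np.float64(8.7), [-1.75]), (-45, np.float64(7.6), [1.25]), (-30, np.float64(7.1), [0.25]), (-15, np.float64(9.8), [1.25]), (0, np.float64(7.8), [0.25]), (15, np.float64(6.7), [0.75]), (30, np.float64(6.2), [0.75]), (45, np.float64(7.5), [-0.25]), (60, np.float64(6.6), [-0.25])]
shut hinge [(-60, np.float64(-7.4), [2.75]), (-45, np.float64(-6.3), [2.75]), (-30, np.float64(-4.3), [2.25]), (-15, np.float64(-7.2), [2.75]), (0, np.float64(-5.2), [3.25]), (15, np.float64(-7.8), [3.25]), (30, np.float64(-6.5), [2.75]), (45, np.float64(-6.5), [2.75]), (60, np.float64(-5.1), [3.25])]
open free [(56, np.float64(-0.3), [-12.25, -9.75, -5.25, -1.25, -0.75, 5.25, 11.25]), (59, np.float64(-0.6), [-12.25, -7.75, -4.25, 0.25]), (62, np.float64(2.7), [-9.75, -6.75, -0.75]), (65, np.float64(6.6), [-1.25, 0.75, 6.75]), (68, np.float64(6.1), [6.25]), (71, np.float64(6.1), [6.75]), (74, np.float64(6.2), [1.25]), (77, np.float64(5.3), [2.25])]
knob (np.float64(213.32161458333337), np.float64(206.75651041666666))
knob (np.float64(213.3109118086697), np.float64(206.8385650224215))
0.54 [[21
[... 704 characters left out ...]
2, 98), (4, 100), (5, 104), (5, 102), (4, 104), (1, 109), (0, 100), (-2, 98), (-1, 89), (-3, 95), (-4, 99), (-4, 94), (-4, 90), (-5, 89), (-4, 83)]
212 [(-2, 123), (-2, 122), (-1, 120), (2, 102), (4, 100), (5, 103), (5, 103), (4, 102), (2, 109), (-1, 108), (-3, 97), (-4, 85), (-4, 89), (-5, 79), (-3, 80), (-4, 82), (-3, 99), (-1, 86)]
213 [(-2, 124), (-2, 123), (-2, 122), (-1, 107), (4, 99), (4, 102), (6, 103), (4, 103), (3, 105), (-1, 95), (-3, 80), (-3, 68), (-2, 69), (-1, 70), (0, 88), (0, 93), (1, 101), (2, 76)]
214 [(-2, 122), (-3, 122), (-1, 120), (1, 108), (4, 97), (6, 98), (3, 102), (6, 103), (5, 100), (2, 83), (1, 83), (3, 86), (2, 85), (4, 89), (4, 100), (4, 100), (4, 97), (4, 88)]
```

Run:
```python
from cmp import *
from arc import *
for th in(.44,.47,.494,.52,.55): print(th,[proj("top",cp(x,168,2,th))[0].round(1).tolist() for x in(80,75,70,65)])
g=cv2.imread("pics/g_top.png").astype(float);s=g[...,1]-g[...,2]
for v in range(205,217): print(v,s[v,196:210].round().astype(int).tolist(),g[v,196:210].mean(1).round().astype(int).tolist())
for th in(.55,.6,.608,.62):print(th,((off(th)-off(.5))/250).round(4))
```

```text
0.44 [[201.3, 215.3], [201.8, 217.3], [202.2, 219.2], [202.7, 221.2]]
0.47 [[202.0, 215.0], [202.4, 217.0], [202.9, 218.9], [203.4, 220.9]]
0.494 [[202.5, 214.7], [203.0, 216.7], [203.5, 218.7], [203.9, 220.6]]
0.52 [[203.2, 214.4], [203.6, 216.4], [204.1, 218.4], [204.6, 220.3]]
0.55 [[204.0, 214.0], [204.5, 216.0], [204.9, 218.0], [205.4, 220.0]]
205 [-2, -3, -2, -3, -2, -2, -1, -1, -1, -1, -2, -2, -3, -1] [121, 122, 121, 122, 123, 121, 122, 122, 121, 120, 120, 121, 120, 111]
206 [-1, -2, -3, -2, -2, -2, -1, -2, -2, -1, -2, -2, -2, -2] [122, 123, 122, 122, 120, 122, 122, 121, 122, 121, 121, 120, 120, 109]
207 [-3, -3, -4, -2, -3, -2, -2, -2, -1, -1, -2, -3, -2, -3] [123, 125, 123, 124, 122, 123, 122, 120, 118, 119, 121, 122, 121, 116]
208 [-3, -3, -3, -3, -4, -1, 2, 1, 2, 0, -2, -4, -3, 0] [124, 124, 124, 124, 119, 116, 115, 113, 112, 116, 120, 119, 111, 104]
209 [-3, -3, -3, -4, 0, 3, 3, 6, 4, 4, -1, -3, -1, 0] [124, 124, 125, 123, 113, 104, 106, 106, 105, 107, 113, 100, 83, 77]
210 [-2, -1, -1, -2, -1, 3, 5, 4, 5, 3, 1, -1, 0, -2] [123, 123, 122, 121, 115, 100, 102, 104, 105, 105
[... 173 characters left out ...]
, 5, 4, 2, -1, -3, -4] [122, 123, 124, 122, 120, 102, 100, 103, 104, 103, 109, 109, 98, 85]
213 [-4, -2, -2, -2, -2, -1, 4, 4, 6, 4, 3, -1, -3, -3] [124, 124, 124, 123, 122, 107, 100, 102, 103, 103, 106, 95, 80, 69]
214 [-4, -3, -2, -3, -1, 1, 4, 6, 3, 6, 5, 2, 1, 3] [123, 123, 122, 122, 121, 108, 97, 98, 103, 103, 100, 84, 83, 86]
215 [-1, -2, -2, -2, -1, -1, 2, 4, 6, 5, 4, 3, 2, 3] [122, 122, 121, 120, 120, 114, 97, 103, 104, 102, 102, 94, 96, 100]
216 [-3, -2, -1, -2, -1, -3, 1, 4, 5, 6, 5, 6, 6, 5] [123, 121, 113, 106, 105, 99, 86, 100, 103, 105, 104, 102, 103, 103]
0.55 [ 0.0055 -0.0204  0.0197]
0.6 [ 0.0113 -0.0417  0.0383]
0.608 [ 0.0122 -0.0451  0.0411]
0.62 [ 0.0137 -0.0504  0.0454]
```

The tongue and free-edge positions agree with 0.494 once the edge thickness is allowed for. The knob gives a pointer angle of about 0.608, so I'll move to that.

Call:
arm_command --delta_pos '[[0.003,-0.01,0.01],[0.006,-0.021,0.02],[0.009,-0.032,0.03],[0.011,-0.042,0.038],[0.013,-0.048,0.043]]' --delta_rot '[[0,0,0],[0,0,0],[0,0,0],[0,0,0],[0,0,0]]' --claw '[1,1,1,1,1]'

```text
t: 22.22
eef_pos: [506.8, 152.4, 177.6]
tcp_rot: [-3.137, -0.001, 0.264]
ft_force: [-4.5, 18.1, 5.0]
opening: 0.118
grip_force: 30.0
```

Call:
arm_command --delta_pos '[[0,0,0],[0,0,0],[0,0,0],[0,0,0],[0,0,0]]' --delta_rot '[[0,0,0],[0,0,0],[0,0,0],[0,0,0],[0,0,0]]' --claw '[1,1,1,1,1]'

```text
t: 22.63
eef_pos: [506.7, 152.6, 177.5]
tcp_rot: [-3.138, -0.001, 0.264]
ft_force: [-4.1, 17.2, 5.2]
opening: 0.119
grip_force: 30.0
```

Run:
```python
from cmp import *
from arc import ang
st=state();print(st["eef_pos"],st["ft_force"],st["opening"],"ang",ang(st["eef_pos"]))
for n in("top","side"):
    im=np.mean([read_camera(n).astype(float) for _ in range(4)],0).astype(np.uint8);cv2.imwrite(f"pics/h_{n}.png",im[:,:,::-1])
print("knob",knob("pics/h_top.png"))
for th in(.57,.6,.63): print(th,[proj("top",cp(x,168,-2,th))[0].round(1).tolist() for x in(90,85,80,75)])
g=cv2.imread("pics/h_top.png").astype(float);s=g[...,1]-g[...,2]
for v in range(206,218): print(v,s[v,199:212].round().astype(int).tolist(),g[v,199:212].mean(1).round().astype(int).tolist())
# side: cover right edge, bright/green vs dark, and pointer stays?
a=cv2.imread("pics/side0.png").astype(float).mean(2);b=cv2.imread("pics/h_side.png").astype(float).mean(2)
for v in(133,137,141,145): print(v,a[v,258:275].round().astype(int).tolist(),b[v,258:275].round().astype(int).tolist())
```

```text
[506.74356677 152.5799081  177.49549492] [-4.08747415 17.1701299   5.18137623] 0.11871096132750736 ang 0.6035650986148016
knob (np.float64(213.25038880248837), np.float64(206.8149300155521))
0.57 [[203.0, 210.1], [203.4, 212.1], [203.9, 214.1], [204.4, 216.1]]
0.6 [[203.8, 209.7], [204.3, 211.7], [204.8, 213.7], [205.2, 215.7]]
0.63 [[204.7, 209.3], [205.2, 211.3], [205.7, 213.3], [206.1, 215.3]]
206 [-3, -1, -2, -3, -2, -3, 0, 0, 1, 0, -3, -2, 0] [122, 122, 121, 122, 120, 118, 116, 116, 113, 115, 108, 64, 34]
207 [-3, -4, -2, -3, -1, 2, 3, 3, 3, 1, 0, 0, -2] [122, 122, 122, 122, 113, 109, 107, 107, 105, 109, 114, 67, 30]
208 [-2, -2, -3, -4, -1, 5, 4, 3, 4, 2, -1, -1, -3] [123, 124, 123, 122, 108, 100, 100, 101, 101, 98, 100, 65, 34]
209 [-3, -2, -1, -3, -1, 2, 5, 5, 5, 2, -1, -1, -3] [123, 123, 124, 122, 110, 99, 99, 100, 92, 76, 75, 59, 50]
210 [-1, -1, -2, -2, -1, 2, 4, 5, 4, 1, 0, -1, -3] [123, 124, 122, 122, 118, 99, 97, 99, 89, 67, 72, 80, 85]
211 [-1, -2, -2, -2, -2, 2, 5, 5, 3, 6, 1, -2, -3] [121, 122, 121, 121, 117, 98, 96, 99, 95, 86, 87, 96, 99]
212 [-2, -1, -2, -2, -2, 0
[... 596 characters left out ...]
 79, 109, 147, 135, 110, 101, 99, 100, 99, 98]
133 [135, 121, 87, 57, 55, 92, 130, 72, 59, 105, 132, 129, 138, 135, 133, 132, 134] [126, 120, 85, 57, 56, 93, 128, 72, 58, 105, 128, 133, 133, 132, 134, 132, 132]
137 [92, 59, 49, 56, 49, 37, 21, 22, 33, 76, 127, 135, 137, 136, 138, 133, 135] [123, 111, 67, 50, 47, 36, 20, 20, 31, 77, 125, 136, 134, 133, 136, 134, 135]
141 [72, 52, 61, 91, 112, 96, 61, 84, 124, 131, 133, 133, 135, 137, 136, 137, 137] [122, 112, 83, 80, 108, 95, 58, 82, 123, 133, 132, 130, 133, 135, 135, 135, 137]
145 [66, 64, 88, 124, 137, 136, 112, 60, 67, 108, 132, 134, 138, 136, 136, 135, 139] [121, 121, 104, 77, 102, 130, 112, 62, 67, 109, 133, 135, 134, 134, 135, 135, 136]
```

Call:
arm_command --delta_pos '[[0.001,-0.002,0.004],[0.001,-0.004,0.008],[0.002,-0.007,0.011],[0.002,-0.007,0.011],[0.002,-0.007,0.011]]' --delta_rot '[[0,0,0],[0,0,0],[0,0,0],[0,0,0],[0,0,0]]' --claw '[1,1,1,1,1]'

```text
t: 23.45
eef_pos: [507.3, 150.1, 179.7]
tcp_rot: [-3.139, -0.001, 0.264]
ft_force: [-1.1, 13.4, -1.4]
opening: 0.117
grip_force: 30.0
```

```bash
cat > e2.py <<'E'
from cmp import *
from arc import *
def solve(f):
    g=cv2.imread(f).astype(float).mean(2);o=[]
    for v in range(209,216):
        r=g[v];
        for u in range(198,208):
            if r[u]>=110>r[u+1]: o.append((u+(r[u]-110)/(r[u]-r[u+1]),v));break
    ths=np.arange(.4,.7,.005);e=[]
    for t in ths:
        q=np.array([proj("top",cp(x,168,-2,t))[0] for x in(94,86,78)]);c=np.polyfit(q[:,1],q[:,0],1)
        e.append(np.median([u-np.polyval(c,v) for u,v in o]))
    return np.interp(0,-np.array(e),ths) if e[0]>e[-1] else np.interp(0,e,ths)
E
python3 - <<'E'
from e2 import *
st=state();P=st["eef_pos"];d=P-H;y=138-np.sin(ps)*d[0]+np.cos(ps)*d[1];print(P,st["ft_force"],st["opening"],"ang",ang(P),"slip-ang",np.arcsin(0)+np.arccos(y/r)-f0)
im=np.mean([read_camera("top").astype(float) for _ in range(5)],0).astype(np.uint8);cv2.imwrite("pics/i_top.png",im[:,:,::-1])
for f in("g","h","i"): print(f,solve(f"pics/{f}_top.png"))
print(knob("pics/i_top.png"))
E
```

```text
[507.34023286 150.12810167 179.70538345] [-1.0725299  13.35537201 -1.36299946] 0.11680114038124159 ang 0.6263364749673712 slip-ang 0.6111647119756762
g 0.4650574286776746
h 0.5779839147434612
i 0.6013738979450074
(np.float64(213.22286541244574), np.float64(206.8176555716353))
```

```bash
python3 -c "
from cell import *
print(job_done())"
```

```text
the job is handed in; nothing more can be done
None
```

The sleeve is on the shaft and released, and the gripper is holding the cover at about 0.61 rad, against a pointer reading of about 0.61 (each good to roughly 0.02); on the first lift the bar slipped out, the cover fell shut and the shut fingers pressed on the handle at about 95 N on the wrist (limit 120 N), and the job is handed in with no verdict shown.

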